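# Lock the jaw-model test stand: captive nut by hand, then wrench

## Task

Tighten the brass captive nut on the jaw-model test stand, clockwise seen from above. First turn it with the fingers until its red line is inside the yellow band and let go of it; then, using the blue-handled wrench only and no longer gripping the nut itself, turn it on until the red line is inside the green band. Finally take the wrench off, lay it flat on the green mat again and leave the other things on the bench where they are.

Things in the scene. Friction and masses are not known exactly. Their poses are not given: they have to be found in the camera images.
- lock_nut (a joint): Angle (rad) of the captive nut on its upright axis, growing clockwise seen from above (tightening); starts at 0 to 0.5. A red line on its flange and top shows it: at 1.10 it points at the middle of the yellow band, at 1.90 at the middle of the green one; bands are 0.30 rad wide. Stiff (0.15 N m), stays where it is left, does not rise or sink.
- nut_hex: Brass hex of the nut: 30 mm across flats, 22 mm tall, plus a 3.5 mm bevelled nose and 5 mm stud end. Origin on the turning axis at the hex's foot, 58 mm above the table, z up; x points along the red line, square to a pair of flats (others every 60 degrees). Below: round steel flange, radius 29 mm, 8 mm thick, top at the hex's foot; below that a black disc, radius 47 mm, with the bands.
- stand: Fixed test stand. Origin at table level under the nut's axis, z up. Wooden base 12 mm thick, 120 mm wide in y, from x = -65 to 150 mm; beige jaw with ivory teeth, 85 mm wide, 47 mm tall, from x = 82 to 142 mm. At nut angle q the red line points 1.05 - q rad from the stand's x axis (counter-clockwise positive).
- wrench: Loose open-ended wrench lying flat on the mat, 12 mm thick, 0.32 kg. Origin on the underside, mid-grip; x along it towards the jaw, z up. Blue handle 22 mm wide from x = -100 to 25 mm, steel shank 18 mm wide to 63 mm, head 55 mm wide to 116 mm. Jaw open to +x, faces 33 mm apart, bottom at x = 81 mm. It goes over the nut from above and may rest on the flange.
- wrench_jaw (a point): Middle of the wrench's jaw, at x = 100 mm, half-way up its thickness (6 mm above the underside); the nut's axis belongs here.
- mat: Fixed green work mat, 220 mm in x by 300 mm in y, 3 mm thick, origin at the centre of its underside.
- flask: Bystander: dark green bottle, 68 mm diameter, 190 mm tall, origin at the centre of its underside.
- jaw_model: Bystander: loose beige jaw model with teeth, 70 x 80 mm, 37 mm tall, origin at the centre of its underside.
- circuit_board: Bystander: green circuit board, 50 x 75 mm, 8 mm high, origin at the centre of its underside.
- handpiece: Bystander: pale blue rounded device housing, 55 x 120 mm, 50 mm tall, origin at the centre of its underside.

How it is judged:
By the outcome, as a careful person would: the job done as asked, in the order asked, and still so for the second after the job is handed in, with the robot touching nothing.
It also fails if it takes over 67 s, if anything falls off the work surface, if the arm or the gripper's body presses on something with over 40 N, if the wrist force passes 120 N, or if a joint passes its speed limit or range.

## Robot

A 6-joint arm with a two-finger parallel gripper is mounted at the origin on the work surface. World frame = base frame: x ahead of the robot, y to its left, z up, the work surface at z = 0. Lengths are in m, angles in rad, forces in N, time in s.
With the tool pointing down it reaches from about 0.25 to 0.725 m from the base axis. Payload 9.7 kg.
Tool frame: the origin (TCP) lies at the very end of the fingers, on their centre line; the grasp point (between the pads) lies 19 mm behind it (robot.tcp_to_grasp is the distance from the TCP to the grasp point, in m); z points along the fingers, y is the line along which they close (so a half turn about z gives the same grasp; the last joint's range is limited). The gripper opens to 85 mm and grips with 20 to 120 N. Pads are 22 mm wide; open, the fingers measure 114 mm over their backs; the gripper's body (76 mm by 85 mm) begins 54 mm behind the grasp point. The pads swing forward as they close: fully open they stand 13 mm farther back than shut.
Start: joints at [-1.26, 0.087, 0.176, 1.66, 0, 1.571], TCP at [0.168, -0.524, 0.231] pointing down, gripper open.
Joint ranges: [-3.13, 3.13], [-0.85, 1.81], [-1.15, 1.24], [-2.2, 2.28], [-1.44, 1.52], [-3.14, 3.14]. Speed limits (rad/s): [2.22, 2.22, 2.57, 3.14, 3.14, 3.14].

## Interface

Orientations are given as a unit quaternion [x, y, z, w].
In Python, from cell import observe, optics, finish_job, robot gives the robot as it stands.
- The arm moves only by the tool step_arm, never from a script. Its arguments are lists of equal length, an entry for each row: "turn": the turn, a rotation vector about the world's x, y, z in degrees, a list of three; "delta_pos": the shift along the world's x, y, z in cm, a list of three; "hand": the closure, from -1 (fully open) to 1 (shut). A call has 1 to 12 rows; each row is the pose to reach, as a shift and turn from the pose commanded when the call began; what a row does not reach only later rows make up. A row lasts 1/10 s, in which the tool goes at most 50 mm and 8.59 degrees, less where a joint would pass 70% of its speed; a pose out of reach is approached as far as the arm can. A call with a gripper value outside its range is refused whole. The fingers move at their own pace and stop on an object; "squeeze" is the grip in N (left out, the last holds). Time passes only in rows, so rows that repeat a pose let the fingers close. It gives the time, the measured TCP pose, the force, the opening and the grip force at its end, in the units of the state.
- observe(): the state, without advancing time (a new reading comes with each control period).
- optics.snapshot(name): name is "side" or "top" or "wrist"; returns a dict with "frame" (420x560x3 uint8, red, green, blue), "fx", "fy", "cx", "cy" (pixels), "world_to_cam" (4x4, takes a point from world to camera coordinates). Camera axes: x right, y up, looking along -z (the intrinsics and any distortion apply to the point x, -y, -z); pixel columns grow to the right and rows downward; lengths in m; the calibration is good to about 2 mm. A picture is of the moment at which its call begins. There is no depth.
- finish_job(): hands the job in; it is judged then, once.
The state is a dict: "time_s": time; "joints": joint angles; "qvel": joint speeds; "joint_torque": joint torques, N m; "position": TCP position; "tool_rot": TCP orientation; "wrist_force": force on the tool from outside, world axes, zero at the start; "torque": the same for the moment, N m; "width": opening from 0.0 (shut) to 1.0 (fully open); "gripper_force": force on a finger pad.
Only numpy, scipy, OpenCV 4.12 (cv2) and the standard library are available. Lean on these libraries where they do the work, as an engineer would, in place of code of your own. Each camera call takes 0.05 s, during which the arm holds its last target. There are 200 camera calls.

## Working session

There is one attempt and no reset: what is moved stays moved. The work goes in short steps, Python scripts to look and compute and a tool call to move; the robot and the scene stay as the last step left them, time stands still between calls to the robot, and variables do not carry over. Pictures are saved under pics/ and viewed, at most 10 in all, crops included, and the job is handed in when it is done.

Besides the shell and the picture viewer there is one more tool, called after ">>>" in YAML: its name, and indented under it one key for each argument. step_arm: Moves the arm, as the interface text tells. Its arguments: {"type":"object","properties":{"turn":{"type":"array","items":{"type":"array","items":{"type":"number"}}},"delta_pos":{"type":"array","items":{"type":"array","items":{"type":"number"}}},"hand":{"type":"array","items":{"type":"number"}},"squeeze":{"type":"number"}},"required":["turn","delta_pos","hand"]}

```bash
mkdir -p pics; ls
python3 - <<'E'
from cell import observe, optics, robot
import cv2,numpy as np
s=observe();print({k:np.round(v,3).tolist() for k,v in s.items()})
print(robot, getattr(robot,'tcp_to_grasp',None))
ims=[]
for n in ["top","side"]:
    d=optics.snapshot(n);print(n,{k:(np.round(v,4).tolist()) for k,v in d.items() if k!="frame"})
    cv2.imwrite(f"pics/{n}0.png",d["frame"][:,:,::-1])
E
```

```text
pics
{'time_s': 0.0, 'joints': [-1.26, 0.087, 0.175, 1.66, -0.0, 1.571], 'qvel': [0.0, 0.003, -0.001, 0.001, 0.002, -0.001], 'joint_torque': [0.002, -52.039, 46.481, 0.016, 0.0, 0.0], 'position': [0.168, -0.523, 0.231], 'tool_rot': [0.988, 0.155, -0.0, -0.001], 'wrist_force': [0.93, -0.105, 0.329], 'torque': [0.009, -0.057, 0.007], 'gripper_force': 0.0, 'width': 1.002}
<Robot object at 0x7f536a15fb60> 0.0187
top {'fx': 433.8807, 'fy': 433.8807, 'cx': 269.3788, 'cy': 224.8549, 'world_to_cam': [[0.0277, -0.9996, 0.0107, -0.1603], [0.9983, 0.0282, 0.0512, -0.5768], [-0.0514, 0.0092, 0.9986, -1.1385], [0.0, 0.0, 0.0, 1.0]]}
side {'fx': 405.3142, 'fy': 405.3142, 'cx': 284.0534, 'cy': 210.1979, 'world_to_cam': [[0.9543, -0.2982, 0.0192, -0.6091], [0.1533, 0.5437, 0.8252, -0.0894], [-0.2565, -0.7845, 0.5646, -0.9983], [0.0, 0.0, 0.0, 1.0]]}
```

View pics/top0.png

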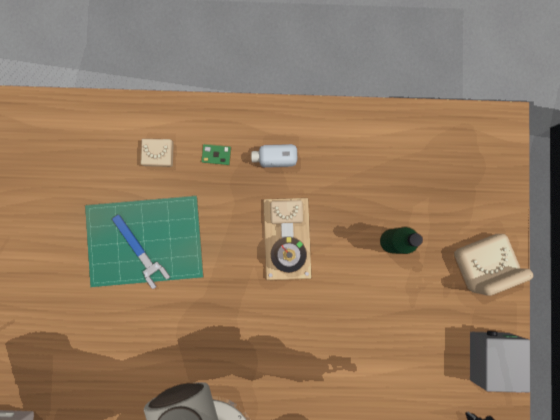

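View pics/side0.png

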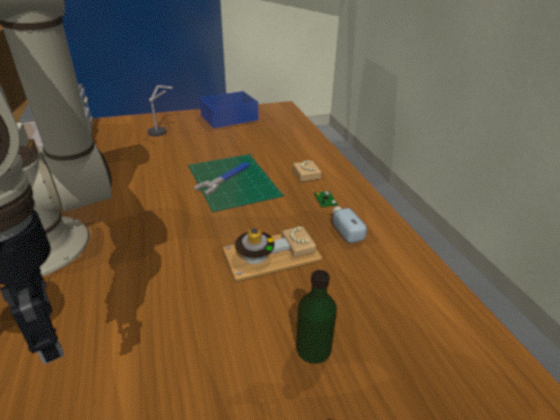

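Top view: the nut disc is at about (289,255), the wrench runs from (118,218) to a head near (155,270) on the mat, and the flask is at (402,240). The side view agrees, and the nut has clear space around it.

```bash
cat > h.py <<'E'
import cv2,numpy as np
from cell import observe, optics
def ray(d,uv,z):
    M=np.array(d["world_to_cam"]);R=M[:3,:3];c=-R.T@M[:3,3]
    uv=np.atleast_2d(uv).astype(float)
    v=np.c_[(uv[:,0]-d["cx"])/d["fx"],-(uv[:,1]-d["cy"])/d["fy"],-np.ones(len(uv))]@R
    return (c+v*((z-c[2])/v[:,2])[:,None])[:,:2]
def proj(d,P):
    M=np.array(d["world_to_cam"]);p=np.atleast_2d(P)@M[:3,:3].T+M[:3,3]
    return np.c_[d["cx"]+d["fx"]*p[:,0]/-p[:,2],d["cy"]-d["fy"]*p[:,1]/-p[:,2]]
def hsv(d): return cv2.cvtColor(d["frame"],cv2.COLOR_RGB2HSV)
def pix(m): ys,xs=np.nonzero(m);return np.c_[xs,ys]
def snap(n,f=None):
    d=optics.snapshot(n)
    if f: cv2.imwrite("pics/"+f,d["frame"][:,:,::-1])
    return d
def axis(P):
    c=P.mean(0);u=np.linalg.svd(P-c,full_matrices=False)[2][0];return c,u
E
python3 - <<'E'
from h import *
d=snap("top");H=hsv(d)
# wrench handle (blue) on the mat
m=cv2.inRange(H,(105,120,60),(128,255,255));m[:200]=0;m[300:]=0;m[:,220:]=0
P=ray(d,pix(m),.015);c,u=axis(P);t=(P-c)@u;print("handle",c,u,t.min(),t.max(),len(P))
m=cv2.inRange(H,(65,80,40),(95,255,200));m[:180]=0;m[300:]=0;m[:,220:]=0
P=ray(d,pix(m),.003);b=cv2.minAreaRect(P.astype(np.float32));print("mat",b)
# black disc
m=(H[...,2]<50).astype(np.uint8);m[:225]=0;m[285:]=0;m[:,:260]=0;m[:,318:]=0
P=pix(m);e=cv2.minEnclosingCircle(cv2.convexHull(P.astype(np.int32)));print("disc px",e,ray(d,e[0],.05))
w=snap("wrist","w0.png");M=np.array(w["world_to_cam"]);print("wristcam",-M[:3,:3].T@M[:3,3],M.round(3).tolist(),w["fx"],w["cx"],w["cy"])
s=observe();print(s["position"],s["tool_rot"])
E
```

```text
handle [0.54314251 0.22964675] [-0.80010509 -0.59985985] -0.060445279989151494 0.058810024919855756 373
mat ((0.5289425253868103, 0.19148218631744385), (0.21642115712165833, 0.29755398631095886), 6.660670757293701)Traceback (most recent call last):
  File "<stdin>", line 10, in <module>
cv2.error: OpenCV(4.12.0) /io/opencv/modules/imgproc/src/shapedescr.cpp:201: error: (-215:Assertion failed) count >= 0 && (depth == CV_32F || depth == CV_32S) in function 'minEnclosingCircle'
```

Run:
```python
from h import *
d=snap("top");H=hsv(d)
m=(H[...,2]<50).astype(np.uint8);m[:225]=0;m[285:]=0;m[:,:260]=0;m[:,318:]=0
P=pix(m);e=cv2.minEnclosingCircle(P.astype(np.float32));print("disc px",e,ray(d,e[0],.05))
w=snap("wrist","w0.png");M=np.array(w["world_to_cam"]);print("wristcam",-M[:3,:3].T@M[:3,3],M.round(3).tolist(),w["fx"],w["cx"],w["cy"])
s=observe();print(s["position"],s["tool_rot"])
cv2.imwrite("pics/stand.png",cv2.resize(d["frame"][190:290,240:340,::-1],(600,600),interpolation=cv2.INTER_CUBIC))
```

```text
disc px ((0.0, 0.0), 0.0) [[1.15185452 0.58168018]]
wristcam [ 0.24683912 -0.49928037  0.37388713] [[0.306, -0.952, -0.001, -0.55], [0.903, 0.29, -0.317, 0.041], [0.302, 0.096, 0.948, -0.381], [0.0, 0.0, 0.0, 1.0]] 342.4992843568624 280.4361211318604 207.22918531243332
[ 0.16817163 -0.52355083  0.23099005] [ 9.87949828e-01  1.54774217e-01 -4.34270909e-05 -2.77166007e-04]
```

View pics/stand.png

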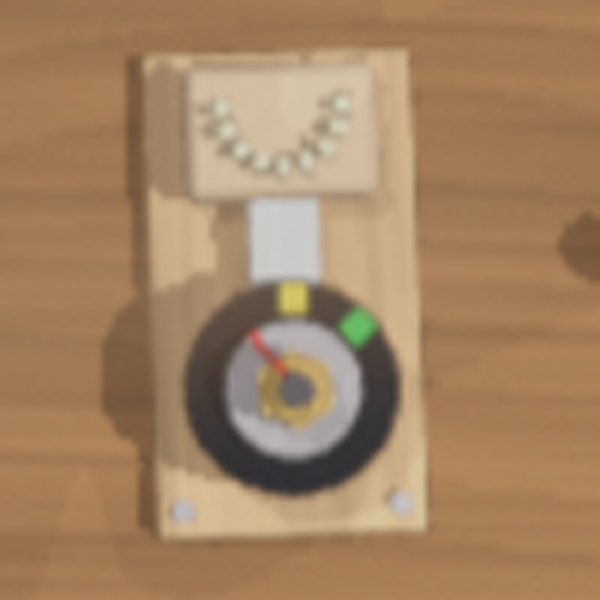

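The crop shows the disc centre at about (293,388), which is full-frame (288.8,254.7). The red line points up-left to (253,333), yellow is at (293,298) and green at (357,326).

Run:
```python
from h import *
d=snap("top")
f=lambda x,y:(240+(x+.5)/6-.5,190+(y+.5)/6-.5)
print("disc",ray(d,f(293,388),.05),"flange",ray(d,f(294,390),.058),"red",ray(d,f(253,333),.058),"yel",ray(d,f(293,298),.05),"grn",ray(d,f(357,326),.05),"flask",ray(d,(395,240),.0))
print("hp",ray(d,(275,156),.03))
```

```text
disc [[ 0.50493124 -0.19485752]] flange [[ 0.50421325 -0.19486553]] red [[ 0.52796244 -0.17677472]] yel [[ 0.54349877 -0.19387645]] grn [[ 0.53224857 -0.22167176]] flask [[ 0.5504746  -0.48440669]]
hp [[ 0.76325258 -0.15380953]]
```

>>> step_arm:
  turn:
    - [0,0,8]
    - [0,0,16]
    - [0,0,24]
    - [0,0,32]
    - [0,0,40]
    - [0,0,48]
    - [0,0,49.5]
    - [0,0,49.5]
    - [0,0,49.5]
    - [0,0,49.5]
    - [0,0,49.5]
    - [0,0,49.5]
  delta_pos:
    - [3,3,0]
    - [6,6,0]
    - [9.2,9,0]
    - [12.3,12,0]
    - [15.4,15,0]
    - [18.5,18,0]
    - [21.5,21,0]
    - [24.6,24,0]
    - [27.6,27,-2]
    - [30.6,30,-4]
    - [33.6,32.9,-6]
    - [33.6,32.9,-7]
  hand: [-1,-1,-1,-1,-1,-1,-1,-1,-1,-1,-1,-1]

```text
time_s: 1.5
position: [0.5061, -0.1913, 0.1589]
tool_rot: [0.831, 0.556, -0.0, -0.001]
wrist_force: [-0.4, -0.2, -0.6]
width: 1.002
gripper_force: 0.0
```

>>> step_arm:
  turn:
    - [0,0,0]
  delta_pos:
    - [0,0,0]
  hand: [-1]

```text
time_s: 1.6
position: [0.5038, -0.1936, 0.1594]
tool_rot: [0.832, 0.555, -0.001, -0.001]
wrist_force: [0.3, -0.0, -0.4]
width: 1.006
gripper_force: 0.0
```

Run:
```python
from h import *
s=observe();print(s["time_s"],s["position"],s["tool_rot"],s["joints"])
w=snap("wrist","w1.png");print(proj(w,[[.5045,-.195,.058],[.5045,-.195,.0885]]))
```

```text
1.6 [ 0.50379368 -0.19364205  0.15944445] [ 0.8318315   0.55502587 -0.00101044 -0.00127375] [-3.66863557e-01  5.03602214e-02 -1.46855639e-03  1.52221435e+00
 -1.79049553e-04  1.59793949e+00]
[[281.03473888 208.01129218]
 [280.93081258 222.57661997]]
```

View pics/w1.png

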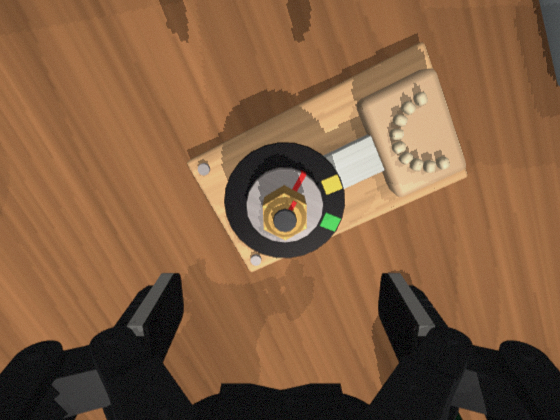

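The wrist view shows the nut at about (285,212), the disc centre at (285,200), red line from (303,174) to (291,210), yellow at (331,185) and green at (330,222).

```bash
cat > nut.py <<'E'
from h import *
def nut(d,guess,verbose=1):
    H=hsv(d);yy,xx=np.mgrid[:420,:560]
    W=ray(d,np.c_[xx.ravel(),yy.ravel()],.05).reshape(420,560,2)
    near=np.linalg.norm(W-guess,axis=2)<.060
    dark=((H[...,2]<70)&near).astype(np.uint8)
    lo,hi=(20,120,120),(33,255,255)
    g=cv2.inRange(H,(50,100,80),(75,255,255))*near
    k=cv2.convexHull(max(cv2.findContours(cv2.morphologyEx(dark,cv2.MORPH_OPEN,np.ones((3,3))),0,2)[0],key=cv2.contourArea))[:,0]
    P=ray(d,k,.05)
    A=np.c_[2*P,np.ones(len(P))]
    for _ in range(4):
        x=np.linalg.lstsq(A,(P**2).sum(1),rcond=None)[0];c=x[:2];r=np.sqrt(x[2]+c@c)
        e=abs(np.linalg.norm(P-c,axis=1)-r);ok=e<max(.0015,np.median(e)*2);P,A=P[ok],A[ok]
    rr=np.linalg.norm(W-c,axis=2)
    y=cv2.inRange(H,(22,140,150),(34,255,255))*((rr>.034)&(rr<.047))
    ang=lambda m:np.degrees(np.arctan2(*(W[m>0]-c).mean(0)[::-1]))
    W8=ray(d,np.c_[xx.ravel(),yy.ravel()],.058).reshape(420,560,2);r8=np.linalg.norm(W8-c,axis=2)
    rd=((H[...,0]<6)|(H[...,0]>174))&(H[...,1]>150)&(H[...,2]>80)&(r8>.0175)&(r8<.030)
    R=W8[rd]-c
    red=np.degrees(np.arctan2(*R.mean(0)[::-1])) if len(R) else None
    print("c",c.round(4),"r",r.round(4),"yel",ang(y) if y.any() else None,"grn",ang(g) if g.any() else None,"red",red,len(R))
    return c
E
python3 - <<'E'
from nut import *
for i in range(2):
    c=nut(snap("wrist"),[.504,-.195])
nut(snap("top"),[.504,-.195])
s=observe();print(s["position"])
E
```

```text
c [ 0.5073 -0.1943] r 0.0463 yel -0.27081698642253016 grn -46.188667858332096 red 38.201701018737616 88
c [ 0.5073 -0.1943] r 0.0463 yel -0.4036678402029692 grn -46.07839592055547 red 38.188092522919106 84Traceback (most recent call last):
  File "<stdin>", line 4, in <module>
  File "nut.py", line 9, in nut
    k=cv2.convexHull(max(cv2.findContours(cv2.morphologyEx(dark,cv2.MORPH_OPEN,np.ones((3,3))),0,2)[0],key=cv2.contourArea))[:,0]
                     ~~~^^^^^^^^^^^^^^^^^^^^^^^^^^^^^^^^^^^^^^^^^^^^^^^^^^^^^^^^^^^^^^^^^^^^^^^^^^^^^^^^^^^^^^^^^^^^^^^^^^^
ValueError: max() iterable argument is empty
```

>>> step_arm:
  turn:
    - [0,0,0.8]
    - [0,0,0.8]
    - [0,0,0.8]
    - [0,0,0.8]
    - [0,0,0.8]
    - [0,0,0.8]
    - [0,0,0.8]
    - [0,0,0.8]
  delta_pos:
    - [0.2,0,-4]
    - [0.2,0,-7.5]
    - [0.2,0,-9.2]
    - [0.2,0,-9.8]
    - [0.2,0,-9.8]
    - [0.2,0,-9.8]
    - [0.2,0,-9.8]
    - [0.2,0,-9.8]
  hand: [-1,-1,-1,-1,1,1,1,1]
  squeeze: 60

```text
time_s: 2.6
position: [0.5062, -0.1947, 0.0645]
tool_rot: [0.829, 0.56, 0.0, 0.0]
wrist_force: [-17.2, 5.6, 45.1]
width: 0.336
gripper_force: 59.5
```

Run:
```python
from nut import *
s=observe();print({k:np.round(s[k],3).tolist() for k in s})
w=snap("wrist","w2.png")
```

```text
{'time_s': 2.6, 'joints': [-0.367, 0.069, -0.165, 1.336, -0.0, 1.586], 'qvel': [0.001, -0.012, 0.027, 0.048, -0.002, -0.002], 'joint_torque': [-0.104, -42.976, 49.715, -8.688, 0.077, 0.121], 'position': [0.506, -0.195, 0.065], 'tool_rot': [0.829, 0.56, 0.0, 0.0], 'wrist_force': [-17.159, 5.603, 45.135], 'torque': [0.932, 2.906, 0.159], 'gripper_force': 59.462, 'width': 0.336}
```

View pics/w2.png

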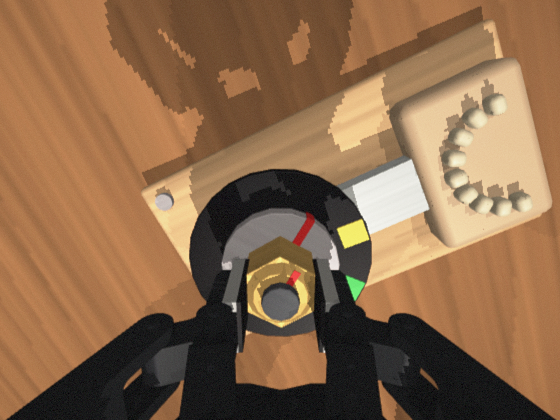

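The wrist view shows both pads closed on the hex flats at (245,290) and (325,290), with the red line at (300,230). There is an upward force of 45 N, so I'll ease up slightly and turn clockwise.

>>> step_arm:
  turn:
    - [0,0,0]
    - [0,0,-6]
    - [0,0,-13]
    - [0,0,-20]
    - [0,0,-27]
    - [0,0,-34]
    - [0,0,-38.5]
    - [0,0,-38.5]
    - [0,0,-38.5]
  delta_pos:
    - [0,0,0.4]
    - [0,0,0.4]
    - [0,0,0.4]
    - [0,0,0.4]
    - [0,0,0.4]
    - [0,0,0.4]
    - [0,0,0.4]
    - [0,0,0.4]
    - [0,0,0.4]
  hand: [1,1,1,1,1,1,1,1,1]

```text
time_s: 3.55
position: [0.5059, -0.1945, 0.065]
tool_rot: [0.967, 0.255, -0.001, -0.001]
wrist_force: [5.8, -2.1, -19.9]
width: 0.332
gripper_force: 65.9
```

Run:
```python
from nut import *
s=observe();print({k:np.round(s[k],3).tolist() for k in s})
nut(snap("wrist"),[.5065,-.1945])
```

```text
{'time_s': 3.55, 'joints': [-0.367, 0.071, -0.162, 1.34, -0.0, 2.258], 'qvel': [-0.0, -0.002, 0.001, 0.001, -0.001, -0.003], 'joint_torque': [0.2, -61.042, 53.313, 2.862, 0.15, -0.059], 'position': [0.506, -0.195, 0.065], 'tool_rot': [0.967, 0.255, -0.001, -0.001], 'wrist_force': [5.843, -2.072, -19.902], 'torque': [-0.618, -1.305, -0.098], 'gripper_force': 65.884, 'width': 0.332}
c [ 0.5003 -0.1982] r 0.0544 yel 4.7537049506094675 grn -35.65416708809946 red 7.08349654515356 129
```

>>> step_arm:
  turn:
    - [0,0,0]
    - [0,0,0]
    - [0,0,0]
    - [0,0,0]
    - [0,0,0]
    - [0,0,0]
    - [0,0,0]
  delta_pos:
    - [0,0,0]
    - [0,0,0]
    - [0,0,0]
    - [0,0,4]
    - [0,0,8]
    - [0,0,9.5]
    - [0,0,9.5]
  hand: [-1,-1,-1,-1,-1,-1,-1]

```text
time_s: 4.3
position: [0.5075, -0.1951, 0.1655]
tool_rot: [0.967, 0.256, 0.002, 0.002]
wrist_force: [-0.6, -0.3, 0.0]
width: 0.996
gripper_force: 0.0
```

Run:
```python
from nut import *
nut(snap("wrist"),[.5065,-.1945]);nut(snap("wrist"),[.5065,-.1945])
s=observe();print({k:np.round(s[k],4).tolist() for k in ["time_s","position","tool_rot","joints","width"]})
```

```text
c [ 0.5074 -0.1945] r 0.0463 yel 0.111165674047068 grn -45.969741452508096 red -0.8030451227170187 82
c [ 0.5074 -0.1945] r 0.0463 yel 0.1931661215171898 grn -45.97575505377401 red -0.6817679570911175 83
{'time_s': 4.4, 'position': [0.5062, -0.1946, 0.1618], 'tool_rot': [0.9668, 0.2555, -0.0, -0.0], 'joints': [-0.3671, 0.0533, 0.0061, 1.5236, 0.0, 2.2578], 'width': 0.9962}
```

The nut is in the yellow band (red −0.7°, yellow middle 0.1°) and released. Next is the wrench.

>>> step_arm:
  turn:
    - [0,0,1]
    - [0,0,2]
    - [0,0,3]
    - [0,0,4]
    - [0,0,5]
    - [0,0,6]
    - [0,0,7.4]
    - [0,0,7.4]
    - [0,0,7.4]
    - [0,0,7.4]
    - [0,0,7.4]
    - [0,0,7.4]
  delta_pos:
    - [0,4,1]
    - [0,8,2]
    - [0.2,12,3]
    - [0.2,16,3]
    - [0.3,20,3]
    - [0.4,24,3]
    - [0.5,28,3]
    - [0.6,32,3]
    - [0.7,36,3]
    - [0.7,39,3]
    - [0.7,40,3]
    - [0.7,40,3]
  hand: [-1,-1,-1,-1,-1,-1,-1,-1,-1,-1,-1,-1]

```text
time_s: 5.6
position: [0.5126, 0.2061, 0.1905]
tool_rot: [0.948, 0.318, -0.001, 0.0]
wrist_force: [0.2, -0.6, 0.3]
width: 0.999
gripper_force: 0.0
```

>>> step_arm:
  turn:
    - [0,0,0]
    - [0,0,0]
  delta_pos:
    - [0,0,0]
    - [0,0,0]
  hand: [-1,-1]

```text
time_s: 5.8
position: [0.5132, 0.2041, 0.192]
tool_rot: [0.949, 0.317, -0.0, 0.0]
wrist_force: [0.3, 0.3, -0.6]
width: 1.0
gripper_force: 0.0
```

Run:
```python
from nut import *
s=observe();print({k:np.round(s[k],4).tolist() for k in ["time_s","position","tool_rot","joints","width"]})
w=snap("wrist","w3.png");H=hsv(w)
m=cv2.inRange(H,(105,120,40),(128,255,255))
n,l,st,ce=cv2.connectedComponentsWithStats(m);i=1+st[1:,4].argmax();print(st[i],ce[i])
P=ray(w,pix(l==i),.015);c,u=axis(P);u=u*np.sign(-u[0]);t=(P-c)@u;n_=np.array([-u[1],u[0]]);q=(P-c)@n_
print("handle c",c,"ang",np.degrees(np.arctan2(u[1],u[0])),t.min(),t.max(),q.min(),q.max())
```

```text
{'time_s': 5.8, 'position': [0.5132, 0.2041, 0.192], 'tool_rot': [0.9485, 0.3167, -0.0003, 0.0001], 'joints': [0.3786, 0.0816, 0.0942, 1.5839, -0.0002, 2.8756], 'width': 0.9998}
[ 266   67   24  136 3119] [277.68291119 133.62167361]
handle c [0.5482237  0.23235519] ang -143.11730203698988 -0.058046066800219204 0.06471622508742682 -0.010630245852289059 0.010680312022051991
```

View pics/w3.png

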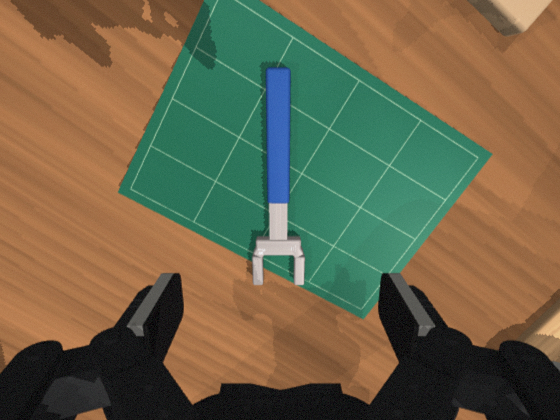

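The wrist view shows the handle from (278,68) to (278,203), the shank to about (278,240) and the jaw prongs at (258,270) and (299,270). It's square to the fingers, so I'll descend and grip.

>>> step_arm:
  turn:
    - [0,0,0]
    - [0,0,0]
    - [0,0,0]
    - [0,0,0]
    - [0,0,0]
    - [0,0,0]
    - [0,0,0]
    - [0,0,0]
    - [0,0,0]
    - [0,0,0]
    - [0,0,0]
    - [0,0,0]
  delta_pos:
    - [-0.5,-0.25,-4]
    - [-0.5,-0.25,-8]
    - [-0.5,-0.25,-12]
    - [-0.5,-0.25,-15]
    - [-0.5,-0.25,-17]
    - [-0.5,-0.25,-18]
    - [-0.5,-0.25,-18.5]
    - [-0.5,-0.25,-18.5]
    - [-0.5,-0.25,-18.5]
    - [-0.5,-0.25,-18.5]
    - [-0.5,-0.25,-18.5]
    - [-0.5,-0.25,-18.5]
  hand: [-1,-1,-1,-1,-1,-1,-1,-1,1,1,1,1]
  squeeze: 90

```text
time_s: 7.05
position: [0.5085, 0.203, 0.0077]
tool_rot: [0.948, 0.317, 0.0, -0.0]
wrist_force: [-0.1, 0.2, -0.3]
width: 0.335
gripper_force: 0.0
```

>>> step_arm:
  turn:
    - [0,0,0]
    - [0,0,0]
    - [0,0,0]
    - [0,0,0]
    - [0,0,0]
    - [0,0,0]
    - [0,0,0]
  delta_pos:
    - [0,0,0]
    - [0,0,0]
    - [0,0,2]
    - [0,0,6]
    - [0,0,10]
    - [0,0,12]
    - [0,0,12]
  hand: [1,1,1,1,1,1,1]

```text
time_s: 7.75
position: [0.5095, 0.2034, 0.1302]
tool_rot: [0.948, 0.317, 0.002, -0.0]
wrist_force: [-0.1, 0.5, -3.7]
width: 0.218
gripper_force: 89.1
```

Run:
```python
from nut import *
s=observe();print({k:np.round(s[k],4).tolist() for k in ["time_s","position","tool_rot","width","gripper_force","wrist_force","torque"]})
w=snap("wrist","w4.png");t=snap("side");cv2.imwrite("pics/s4.png",cv2.resize(t["frame"][100:240,140:300,::-1],(640,560)))
```

```text
{'time_s': 7.75, 'position': [0.5095, 0.2034, 0.1302], 'tool_rot': [0.9483, 0.3174, 0.0023, -0.0001], 'width': 0.2184, 'gripper_force': 89.1064, 'wrist_force': [-0.0886, 0.5384, -3.6854], 'torque': [-0.0553, -0.0601, 0.0084]}
```

View pics/w4.png

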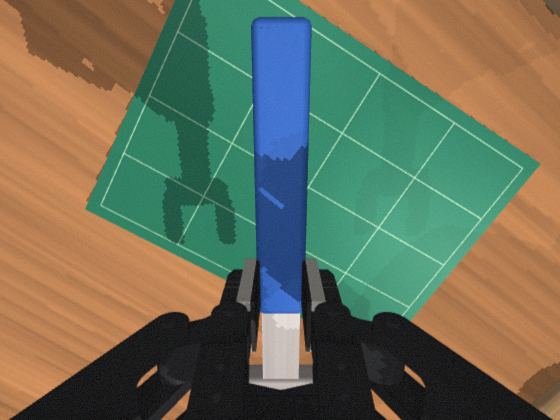

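The wrench is held square, with the handle from (281,20) to the pads at (281,290). The gripper hides the jaw, so I'll put the wrench back and regrip with a half turn so the camera sees the jaw.

>>> step_arm:
  turn:
    - [0,0,0]
    - [0,0,0]
    - [0,0,0]
    - [0,0,0]
    - [0,0,0]
    - [0,0,0]
    - [0,0,0]
    - [0,0,0]
    - [0,0,0]
    - [0,0,0]
    - [0,0,8.5]
    - [0,0,17]
  delta_pos:
    - [0,0,-4]
    - [0,0,-8]
    - [0,0,-10.5]
    - [0,0,-11.9]
    - [0,0,-11.9]
    - [0,0,-11.9]
    - [0,0,-11.9]
    - [0,0,-11.9]
    - [0,0,-8]
    - [0,0,-4]
    - [0,0,-1]
    - [0,0,-1]
  hand: [1,1,1,1,1,-1,-1,-1,-1,-1,-1,-1]

```text
time_s: 9.05
position: [0.5103, 0.2037, 0.1223]
tool_rot: [0.89, 0.457, 0.004, 0.0]
wrist_force: [-0.2, -0.2, -1.1]
width: 1.0
gripper_force: 0.0
```

>>> step_arm:
  turn:
    - [0,0,8.5]
    - [0,0,17]
    - [0,0,25.5]
    - [0,0,34]
    - [0,0,42.5]
    - [0,0,51]
    - [0,0,59.5]
    - [0,0,68]
    - [0,0,76.5]
    - [0,0,85]
    - [0,0,93.5]
    - [0,0,102]
  delta_pos:
    - [0,0,0]
    - [0,0,0]
    - [0,0,0]
    - [0,0,0]
    - [0,0,0]
    - [0,0,0]
    - [0,0,0]
    - [0,0,0]
    - [0,0,0]
    - [0,0,0]
    - [0,0,0]
    - [0,0,0]
  hand: [-1,-1,-1,-1,-1,-1,-1,-1,-1,-1,-1,-1]

```text
time_s: 10.25
position: [0.5083, 0.2029, 0.1173]
tool_rot: [0.205, 0.979, 0.0, 0.0]
wrist_force: [-0.3, -0.3, 0.3]
width: 1.002
gripper_force: 0.0
```

>>> step_arm:
  turn:
    - [0,0,8.5]
    - [0,0,17]
    - [0,0,25.5]
    - [0,0,34]
    - [0,0,42.5]
    - [0,0,51]
    - [0,0,59.5]
    - [0,0,61]
    - [0,0,61]
    - [0,0,61]
  delta_pos:
    - [0,0,0]
    - [0,0,0]
    - [0,0,0]
    - [0,0,0]
    - [0,0,0]
    - [0,0,0]
    - [0,0,0]
    - [0,0,0]
    - [0,0,0]
    - [0,0,0]
  hand: [-1,-1,-1,-1,-1,-1,-1,-1,-1,-1]

```text
time_s: 11.25
position: [0.5082, 0.2029, 0.1173]
tool_rot: [-0.316, 0.949, -0.0, 0.0]
wrist_force: [-0.6, 1.0, -0.4]
width: 1.0
gripper_force: 0.0
```

```bash
cat > wr.py <<'E'
from nut import *
def handle(w,z):
    H=hsv(w);m=cv2.inRange(H,(105,120,30),(128,255,255))
    n,l,st,ce=cv2.connectedComponentsWithStats(m);i=1+st[1:,4].argmax()
    P=ray(w,pix(l==i),z);c,u=axis(P);u=u*np.sign(-u[0]);t=(P-c)@u
    print("handle c",c,"ang",np.degrees(np.arctan2(u[1],u[0])),t.min(),t.max(),"jaw-end of handle",c+t.max()*u)
E
python3 - <<'E'
from wr import *
s=observe();print({k:np.round(s[k],4).tolist() for k in ["time_s","position","tool_rot","joints","width","gripper_force","wrist_force"]})
yaw=2*np.degrees(np.arctan2(s["tool_rot"][1],s["tool_rot"][0]));print(yaw)
w=snap("wrist","w5.png");handle(w,.015)
E
```

```text
{'time_s': 11.25, 'position': [0.5082, 0.2029, 0.1173], 'tool_rot': [-0.3158, 0.9488, -0.0, 0.0], 'joints': [0.3798, 0.0671, -0.065, 1.4386, -0.0, -0.2629], 'width': 0.9997, 'gripper_force': 0.0, 'wrist_force': [-0.6125, 1.0426, -0.3982]}
216.82176829222556
handle c [0.54034081 0.2263226 ] ang -142.8216151077106 -0.0650403502090633 0.05839803784301467 jaw-end of handle [0.49381171 0.19103275]
```

>>> step_arm:
  turn:
    - [0,0,0]
    - [0,0,0]
    - [0,0,0]
    - [0,0,0]
    - [0,0,0]
    - [0,0,0]
    - [0,0,0]
    - [0,0,0]
    - [0,0,0]
    - [0,0,0]
    - [0,0,0]
    - [0,0,0]
  delta_pos:
    - [0,0,-4]
    - [0,0,-8]
    - [0,0,-10]
    - [0,0,-11]
    - [0,0,-11]
    - [0,0,-11]
    - [0,0,-11]
    - [0,0,-11]
    - [0,0,-11]
    - [0,0,-11]
    - [0,0,-11]
    - [0,0,-11]
  hand: [-1,-1,-1,-1,-1,-1,1,1,1,1,1,1]
  squeeze: 90

```text
time_s: 12.5
position: [0.5084, 0.203, 0.008]
tool_rot: [-0.317, 0.948, 0.0, 0.0]
wrist_force: [-2.7, -0.4, 5.7]
width: 0.221
gripper_force: 88.5
```

>>> step_arm:
  turn:
    - [0,0,0]
    - [0,0,0]
    - [0,0,0]
    - [0,0,0]
    - [0,0,0]
    - [0,0,0]
  delta_pos:
    - [0,0,2]
    - [0,0,6]
    - [0,0,10]
    - [0,0,13]
    - [0,0,13]
    - [0,0,13]
  hand: [1,1,1,1,1,1]

```text
time_s: 13.1
position: [0.5082, 0.2028, 0.1367]
tool_rot: [-0.317, 0.948, -0.0, -0.0]
wrist_force: [-1.1, -0.9, -5.2]
width: 0.219
gripper_force: 89.1
```

Run:
```python
from wr import *
s=observe();print({k:np.round(s[k],4).tolist() for k in ["time_s","position","tool_rot","joints","width","gripper_force","wrist_force","torque"]})
w=snap("wrist","w6.png")
```

```text
{'time_s': 13.1, 'position': [0.5082, 0.2028, 0.1367], 'tool_rot': [-0.3174, 0.9483, -0.0, -0.0001], 'joints': [0.3798, 0.0651, -0.0297, 1.4761, -0.0, -0.2661], 'width': 0.2192, 'gripper_force': 89.0673, 'wrist_force': [-1.1272, -0.9209, -5.1785], 'torque': [-0.0122, -0.0195, -0.0193]}
```

View pics/w6.png

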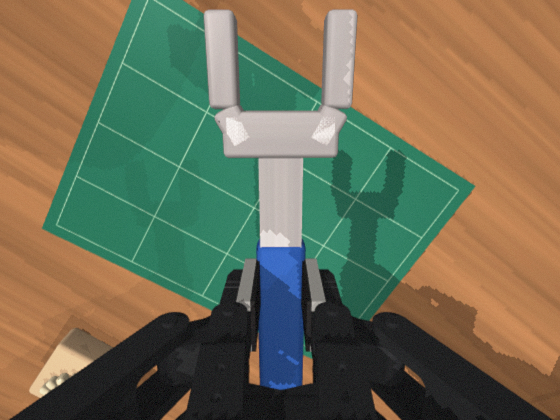

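The wrist view shows the wrench held square. The prong inner edges are at columns ~237 and ~326, rows 10–108, and the jaw bottom is near row 110, so the jaw sits directly below the camera.

```bash
cat > jaw.py <<'E'
from wr import *
def jaw(w,s=None):
    """middle of the jaw from the prongs' inner edges (top face), world xy"""
    s=s or observe();H=hsv(w);z=s["position"][2]+.0075
    e=[]
    for r in range(25,95,5):
        row=(H[r,:,1]<45)&(H[r,:,2]>110)
        L=np.nonzero(row[180:265])[0];R=np.nonzero(row[300:380])[0]
        if len(L)>8 and len(R)>8:e.append((180+L.max()+.5,300+R.min()-.5,r))
    e=np.array(e);l,r_=np.median(e[:,0]),np.median(e[:,1])
    mid=np.array([(l+r_)/2,60.])
    p=ray(w,[[l,60],[r_,60],mid],z)
    yaw=2*np.arctan2(s["tool_rot"][1],s["tool_rot"][0]);u=np.array([np.cos(yaw),np.sin(yaw)]);n=np.array([-u[1],u[0]])
    t=np.array(s["position"][:2]);tip=ray(w,[[l-16,10]],z)[0]
    print("edges",l,r_,"gap",np.linalg.norm(p[0]-p[1]).round(4),"mid in tool: lateral",((p[2]-t)@n).round(4),"fwd row60",((p[2]-t)@u).round(4),"tip fwd",((tip-t)@u).round(4),"yaw",np.degrees(yaw))
    return u,n
E
python3 - <<'E'
from jaw import *
w=snap("wrist");u,n=jaw(w);s=observe()
H=hsv(w)
col=(H[:130,222,1]<45)&(H[:130,222,2]>110);print(np.nonzero(col)[0][[0,-1]])
print("col281 gray from",[r for r in range(95,130) if H[r,281,1]<45 and H[r,281,2]>110][:3], "blue/shank edge", [r for r in range(220,270) if 105<H[r,281,0]<128 and H[r,281,1]>120][:2])
z=s["position"][2]+.0075;t=np.array(s["position"][:2])
for r in (10,111,246): print(r,((ray(w,[[281,r]],z)[0]-t)@u).round(4))
E
```

```text
edges 234.5 322.5 gap 0.0323 mid in tool: lateral 0.0018 fwd row60 0.0921 tip fwd 0.1083 yaw 217.0050252164607
[ 10 129]
col281 gray from [111, 112, 113] blue/shank edge [247, 248]
10 0.1083
111 0.0741
246 0.0174
```

>>> step_arm:
  turn:
    - [0,0,8]
    - [0,0,16]
    - [0,0,24]
    - [0,0,32]
    - [0,0,40]
    - [0,0,48]
    - [0,0,56]
    - [0,0,64]
    - [0,0,72]
    - [0,0,80]
    - [0,0,88]
    - [0,0,96]
  delta_pos:
    - [-0.6,-2.5,0]
    - [-1.2,-5,0]
    - [-1.7,-7.5,0]
    - [-2.3,-10,0]
    - [-2.9,-12.5,0]
    - [-3.5,-15,0]
    - [-4.1,-17.5,0]
    - [-4.6,-20,0]
    - [-5.2,-22.5,0]
    - [-5.8,-25,0]
    - [-6.4,-27.5,0]
    - [-7,-30,0]
  hand: [1,1,1,1,1,1,1,1,1,1,1,1]

```text
time_s: 14.4
position: [0.437, -0.0979, 0.1354]
tool_rot: [0.918, -0.396, -0.001, 0.0]
wrist_force: [0.0, 0.4, -3.5]
width: 0.225
gripper_force: 89.1
```

>>> step_arm:
  turn:
    - [0,0,8]
    - [0,0,16.3]
    - [0,0,16.3]
    - [0,0,16.3]
    - [0,0,16.3]
  delta_pos:
    - [-0.6,-2.5,0]
    - [-1.1,-5,0]
    - [-1.1,-5,0]
    - [-1.1,-5,-1.5]
    - [-1.1,-5,-1.5]
  hand: [1,1,1,1,1]

```text
time_s: 14.9
position: [0.4259, -0.1462, 0.119]
tool_rot: [0.964, -0.265, -0.002, -0.0]
wrist_force: [-0.5, 0.6, -4.2]
width: 0.223
gripper_force: 89.1
```

Run:
```python
from jaw import *
s=observe();print({k:np.round(s[k],4).tolist() for k in ["time_s","position","tool_rot","joints","width","gripper_force","wrist_force"]})
w=snap("wrist","w7.png");jaw(w)
nut(w,[.507,-.1945])
print(proj(w,[[.507,-.1945,.0885],[.507,-.1945,.05]]))
```

```text
{'time_s': 14.9, 'position': [0.4259, -0.1462, 0.119], 'tool_rot': [0.9641, -0.2655, -0.0023, -0.0003], 'joints': [-0.3308, -0.1605, -0.2807, 1.4551, 0.0002, -2.935], 'width': 0.2233, 'gripper_force': 89.1112, 'wrist_force': [-0.5324, 0.6091, -4.2496]}
edges 250.5 311.5 gap 0.022 mid in tool: lateral -0.0004 fwd row60 0.0936 tip fwd 0.1096 yaw -30.745062333221814
c [ 0.5362 -0.222 ] r 0.0238 yel 69.54953523780146 grn 156.97055384446745 red 103.67628739871724 201
[[280.43975753  65.96623347]
 [280.37364918  70.58209775]]
```

View pics/w7.png

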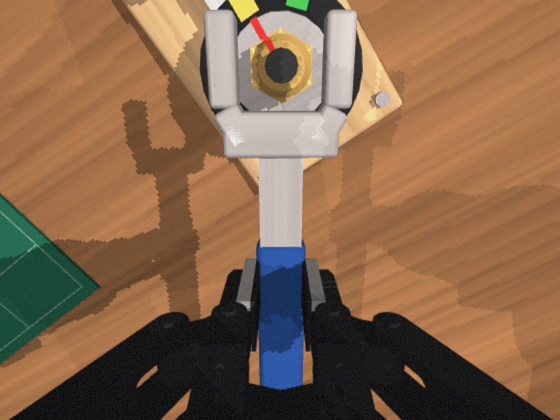

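The wrist view shows the stud at (281,67), centred between the prongs (inner edges at 237 and 325), flats parallel to the jaw faces. I'll lower it straight down.

>>> step_arm:
  turn:
    - [0,0,0]
    - [0,0,0]
    - [0,0,0]
    - [0,0,0]
    - [0,0,0]
    - [0,0,0]
    - [0,0,0]
    - [0,0,0]
    - [0,0,0]
  delta_pos:
    - [0,0,0]
    - [0,0,-1.5]
    - [0,0,-2.5]
    - [0,0,-3.2]
    - [0,0,-4]
    - [0,0,-4.8]
    - [0,0,-5.6]
    - [0,0,-5.6]
    - [0,0,-5.6]
  hand: [1,1,1,1,1,1,1,1,1]

```text
time_s: 15.85
position: [0.4272, -0.1471, 0.0663]
tool_rot: [0.964, -0.265, -0.0, -0.0]
wrist_force: [-0.6, -0.0, -3.0]
width: 0.215
gripper_force: 89.2
```

Run:
```python
from jaw import *
s=observe();print({k:np.round(s[k],4).tolist() for k in ["time_s","position","tool_rot","joints","width","gripper_force","wrist_force","torque"]})
w=snap("wrist","w8.png")
# plan the arc about the nut: cumulative cw angle -> shift in cm
c=np.array([.507,-.1945]);t=np.array(s["position"][:2])
for a in range(6,67,6):
    r=np.radians(-a);R=np.array([[np.cos(r),-np.sin(r)],[np.sin(r),np.cos(r)]]);print(-a,(100*(c+R@(t-c)-t)).round(2))
```

```text
{'time_s': 15.85, 'position': [0.4272, -0.1471, 0.0663], 'tool_rot': [0.9643, -0.2647, -0.0001, -0.0], 'joints': [-0.3317, -0.1482, -0.3719, 1.3471, -0.0, -2.9376], 'width': 0.2153, 'gripper_force': 89.1565, 'wrist_force': [-0.5877, -0.0007, -3.0328], 'torque': [-0.035, 0.0307, -0.0347]}
-6 [0.54 0.81]
-12 [1.16 1.56]
-18 [1.85 2.23]
-24 [2.62 2.84]
-30 [3.44 3.36]
-36 [4.31 3.79]
-42 [5.22 4.12]
-48 [6.16 4.37]
-54 [7.12 4.51]
-60 [8.09 4.54]
-66 [9.06 4.48]
```

>>> step_arm:
  turn:
    - [0,0,-6]
    - [0,0,-12]
    - [0,0,-18]
    - [0,0,-24]
    - [0,0,-30]
    - [0,0,-36]
    - [0,0,-42]
    - [0,0,-48]
    - [0,0,-48]
    - [0,0,-48]
  delta_pos:
    - [0.54,0.81,0]
    - [1.16,1.56,0]
    - [1.85,2.23,0]
    - [2.62,2.84,0]
    - [3.44,3.36,0]
    - [4.31,3.79,0]
    - [5.22,4.12,0]
    - [6.16,4.37,0]
    - [6.16,4.37,0]
    - [6.16,4.37,0]
  hand: [1,1,1,1,1,1,1,1,1,1]

```text
time_s: 16.9
position: [0.4885, -0.1038, 0.0664]
tool_rot: [0.774, -0.633, 0.0, 0.0]
wrist_force: [-2.0, -4.1, -3.2]
width: 0.218
gripper_force: 89.3
```

```bash
cat > red.py <<'E'
from jaw import *
def red(w,c=(.507,-.1945)):
    c=np.array(c);H=hsv(w);yy,xx=np.mgrid[:420,:560]
    g=lambda z:ray(w,np.c_[xx.ravel(),yy.ravel()],z).reshape(420,560,2)-c
    W8,W5=g(.058),g(.05);r8,r5=np.linalg.norm(W8,axis=2),np.linalg.norm(W5,axis=2)
    rd=((H[...,0]<6)|(H[...,0]>174))&(H[...,1]>150)&(H[...,2]>60)
    a=lambda W,m:(np.degrees(np.arctan2(*W[m].mean(0)[::-1])).round(2),int(m.sum())) if m.any() else None
    ring=(r5>.03)&(r5<.05)
    print("red flange",a(W8,rd&(r8>.0175)&(r8<.03)),"red top",a(g(.083),rd&(np.linalg.norm(g(.083),axis=2)<.013)),"yel",a(W5,(cv2.inRange(H,(22,140,120),(34,255,255))>0)&ring),"grn",a(W5,(cv2.inRange(H,(50,120,60),(72,255,255))>0)&ring))
E
python3 - <<'E'
from red import *
s=observe();print({k:np.round(s[k],4).tolist() for k in ["time_s","position","tool_rot","joints","wrist_force","torque"]})
w=snap("wrist","w9.png");red(w);red(snap("top"))
print("yaw",2*np.degrees(np.arctan2(s["tool_rot"][1],s["tool_rot"][0])))
E
```

```text
{'time_s': 16.9, 'position': [0.4885, -0.1038, 0.0664], 'tool_rot': [0.7741, -0.633, 0.0, 0.0004], 'joints': [-0.209, -0.0324, -0.2645, 1.3391, -0.0008, -1.9797], 'wrist_force': [-1.9673, -4.1348, -3.1657], 'torque': [-0.7947, 0.4044, -0.1815]}
red flange (np.float64(-34.9), 201) red top (np.float64(-33.71), 123) yel (np.float64(0.08), 945) grn (np.float64(-36.76), 17)
red flange None red top None yel None grn None
yaw -78.54481563472307
```

>>> step_arm:
  turn:
    - [0,0,-6]
    - [0,0,-11.3]
    - [0,0,-11.3]
    - [0,0,-11.3]
  delta_pos:
    - [0.96,0.14,0]
    - [1.82,0.17,0]
    - [1.82,0.17,0]
    - [1.82,0.17,0]
  hand: [1,1,1,1]

```text
time_s: 17.4
position: [0.5065, -0.1019, 0.0663]
tool_rot: [0.708, -0.706, -0.0, 0.0]
wrist_force: [-2.6, -2.4, -2.8]
width: 0.219
gripper_force: 89.3
```

Run:
```python
from red import *
s=observe();print({k:np.round(s[k],4).tolist() for k in ["time_s","position","joints","wrist_force","torque"]})
w=snap("wrist");red(w)
c=np.array([.507,-.1945]);t=np.array(s["position"][:2])
for a in (6,11):
    r=np.radians(a);R=np.array([[np.cos(r),-np.sin(r)],[np.sin(r),np.cos(r)]]);print(a,(100*(c+R@(t-c)-t)).round(2))
```

```text
{'time_s': 17.4, 'position': [0.5065, -0.1019, 0.0663], 'joints': [-0.1984, 0.0088, -0.2239, 1.3385, -0.0, -1.7727], 'wrist_force': [-2.5505, -2.45, -2.7648], 'torque': [-0.6928, 0.5263, -0.2076]}
red flange (np.float64(-45.63), 212) red top (np.float64(-44.36), 122) yel (np.float64(0.09), 926) grn (np.float64(-41.27), 184)
6 [-0.97 -0.06]
11 [-1.77 -0.18]
```

The red line is at −45.6° and the green middle at −46°. I'll back off within the play and lift the wrench clear.

>>> step_arm:
  turn:
    - [0,0,6]
    - [0,0,11]
    - [0,0,11]
    - [0,0,11]
    - [0,0,11]
    - [0,0,11]
    - [0,0,11]
    - [0,0,11]
    - [0,0,11]
    - [0,0,11]
  delta_pos:
    - [-0.97,-0.06,0]
    - [-1.77,-0.18,0]
    - [-1.77,-0.18,0]
    - [-1.77,-0.18,1]
    - [-1.77,-0.18,2]
    - [-1.77,-0.18,3]
    - [-1.77,-0.18,4.5]
    - [-1.77,-0.18,6.5]
    - [-1.77,-0.18,7]
    - [-1.77,-0.18,7]
  hand: [1,1,1,1,1,1,1,1,1,1]

```text
time_s: 18.45
position: [0.49, -0.1037, 0.1375]
tool_rot: [0.772, -0.636, 0.001, -0.001]
wrist_force: [1.3, -0.0, -3.9]
width: 0.219
gripper_force: 89.3
```

Run:
```python
from red import *
s=observe();print({k:np.round(s[k],4).tolist() for k in ["time_s","position","joints","wrist_force","tool_rot"]})
w=snap("wrist");red(w);w["frame"]
```

```text
{'time_s': 18.45, 'position': [0.49, -0.1037, 0.1375], 'joints': [-0.2085, -0.0475, -0.1416, 1.4746, 0.0001, -1.9713], 'wrist_force': [1.3457, -0.0493, -3.8608], 'tool_rot': [0.7716, -0.6361, 0.0009, -0.0005]}
red flange (np.float64(-43.79), 143) red top (np.float64(-44.15), 47) yel None grn (np.float64(-45.44), 499)
```

>>> step_arm:
  turn:
    - [0,0,-1]
    - [0,0,-2]
    - [0,0,-3]
    - [0,0,-4]
    - [0,0,-4.5]
    - [0,0,-4.5]
    - [0,0,-4.5]
    - [0,0,-4.5]
    - [0,0,-4.5]
    - [0,0,-4.5]
    - [0,0,-4.5]
  delta_pos:
    - [0.4,3,0]
    - [0.8,6,0]
    - [1.3,10,0]
    - [1.8,14,0]
    - [2.3,18,0]
    - [2.8,22,0]
    - [3.4,25,0]
    - [3.8,28,0]
    - [4,29.4,0]
    - [4,29.4,0]
    - [4,29.4,0]
  hand: [1,1,1,1,1,1,1,1,1,1,1]

```text
time_s: 19.6
position: [0.5289, 0.1899, 0.1356]
tool_rot: [0.746, -0.666, -0.0, 0.001]
wrist_force: [0.7, -1.0, -3.9]
width: 0.221
gripper_force: 89.2
```

Run:
```python
from red import *
s=observe();print({k:np.round(s[k],4).tolist() for k in ["time_s","position","joints","wrist_force","tool_rot"]})
```

```text
{'time_s': 19.6, 'position': [0.5289, 0.1899, 0.1356], 'joints': [0.3449, 0.1019, 0.0073, 1.4777, -0.0004, -1.3397], 'wrist_force': [0.7377, -0.9603, -3.9187], 'tool_rot': [0.7462, -0.6657, -0.0002, 0.0007]}
```

>>> step_arm:
  turn:
    - [0,0,0]
    - [0,0,0]
    - [0,0,0]
    - [0,0,0]
    - [0,0,0]
    - [0,0,0]
    - [0,0,0]
    - [0,0,0]
    - [0,0,0]
  delta_pos:
    - [0,0,-3]
    - [0,0,-6]
    - [0,0,-9]
    - [0,0,-11]
    - [0,0,-12]
    - [0,0,-12.5]
    - [0,0,-12.8]
    - [0,0,-12.8]
    - [0,0,-12.8]
  hand: [1,1,1,1,1,1,1,1,1]

```text
time_s: 20.5
position: [0.5298, 0.1906, 0.0093]
tool_rot: [0.746, -0.666, 0.0, -0.001]
wrist_force: [-0.0, -0.3, -3.1]
width: 0.222
gripper_force: 89.2
```

>>> step_arm:
  turn:
    - [0,0,0]
    - [0,0,0]
    - [0,0,0]
    - [0,0,0]
    - [0,0,0]
    - [0,0,0]
    - [0,0,0]
    - [0,0,0]
    - [0,0,0]
    - [0,0,0]
    - [0,0,0]
    - [0,0,0]
  delta_pos:
    - [0,0,0]
    - [0,0,0]
    - [0,0,0]
    - [0,0,0]
    - [0,0,3]
    - [0,0,7]
    - [0,0,11]
    - [0,0,15]
    - [-3,0,18]
    - [-7,0,20]
    - [-11,0,20]
    - [-11,0,20]
  hand: [-1,-1,-1,-1,-1,-1,-1,-1,-1,-1,-1,-1]

```text
time_s: 21.7
position: [0.4164, 0.1904, 0.21]
tool_rot: [0.747, -0.665, 0.0, -0.001]
wrist_force: [1.7, -0.6, 0.1]
width: 1.0
gripper_force: 0.0
```

Run:
```python
from red import *
s=observe();print({k:np.round(s[k],4).tolist() for k in ["time_s","position","joints","wrist_force","width"]})
d=snap("top");red(d,(.5045,-.195));w=snap("wrist")
a=cv2.resize(d["frame"][120:300,80:320],(720,540))
a[:250,440:]=0
b=cv2.resize(w["frame"],(280,210));a[:210,440:]=b
cv2.imwrite("pics/end.png",a[:,:,::-1])
```

```text
{'time_s': 21.7, 'position': [0.4164, 0.1904, 0.21], 'joints': [0.4287, -0.1412, -0.0885, 1.6216, 0.0004, -1.2569], 'wrist_force': [1.6688, -0.5504, 0.1334], 'width': 0.9999}
red flange None red top None yel None grn None
```

View pics/end.png

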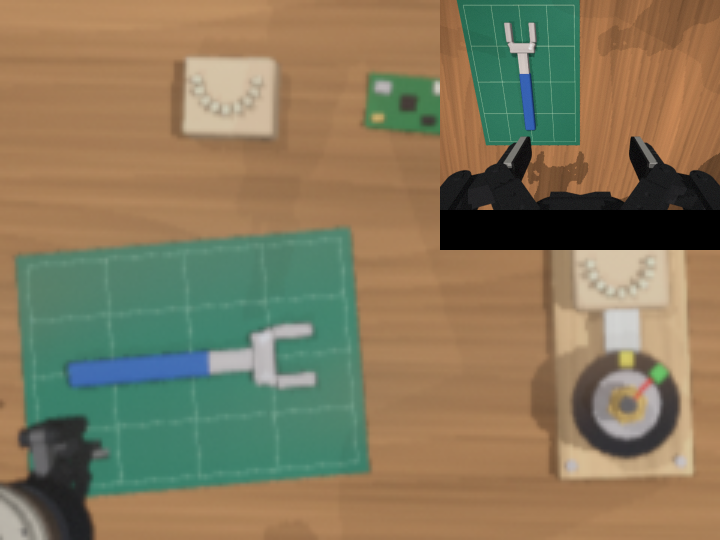

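The final view shows the wrench flat on the mat from (67,375) to (315,355). The red line at (645,385) points at the green band (659,373), and the robot is clear of everything.

```bash
python3 -c "
from cell import finish_job
print(finish_job())"
```

```text
the job is handed in; nothing more can be done
None
```

The nut was turned by the fingers into the yellow band and then by the wrench into the green, the wrench is lying flat on the mat, and the job was handed in at about 22 s. One thing to flag: the wrist force read about 45 N upward while the fingers gripped the nut, and I eased it off before turning.

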